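Put the spoons in their trays

TASK

Put the four metal spoons away: lay each of the two large spoons in a long wooden tray of its own and each of the two teaspoons in a short wooden tray of its own, right way up, lengthwise and flat on the tray's floor, either end first. Leave the pen and the salt shaker where they are.

Things in the scene. Friction and masses are not known exactly. Their poses are not given: they have to be found in the camera images.
- tablespoon_1_center (a point): Sizes in mm. One of two large plain metal spoons (tablespoons), loose on a 2 mm grey mat, 188 long, 38 wide at the bowl, 15 high, 45 g; lies flat, bowl up. Pinch it across its width at this point: the handle there is a flat bar about 7 wide, its underside 9 and top 13 above what it lies on. The point is the middle of its length, width and height. x axis: along the spoon from handle end to bowl end, z up.
- teaspoon_1_center (a point): Sizes in mm. One of two small plain metal spoons (teaspoons), loose on a 2 mm grey mat, 130 long, 26 wide at the bowl, 11 high, 20 g; lies flat, bowl up. Pinch it across its width at this point: the handle there is a flat bar about 6 wide, its underside 5 and top 9 above what it lies on. The point is the middle of its length, width and height. x axis: along the spoon from handle end to bowl end, z up.
- long_tray_1_floor (a point): Sizes in mm. One of two long shallow wooden trays for one tablespoon each, fixed to the worktop; outside 222 x 72, hollow 212 x 62, floor 4 above the worktop, low rim 8 above the worktop all round. The point is the middle of its floor (top face); x axis along the tray, z up.
- short_tray_1_floor (a point): Sizes in mm. One of two short shallow wooden trays for one teaspoon each, fixed to the worktop; outside 164 x 60, hollow 154 x 50, floor 4 above the worktop, low rim 8 above the worktop all round. The point is the middle of its floor (top face); x axis along the tray, z up.
- tablespoon_2_center (a point): Sizes in mm. One of two large plain metal spoons (tablespoons), loose on a 2 mm grey mat, 188 long, 38 wide at the bowl, 15 high, 45 g; lies flat, bowl up. Pinch it across its width at this point: the handle there is a flat bar about 7 wide, its underside 9 and top 13 above what it lies on. The point is the middle of its length, width and height. x axis: along the spoon from handle end to bowl end, z up.
- teaspoon_2_center (a point): Sizes in mm. One of two small plain metal spoons (teaspoons), loose on a 2 mm grey mat, 130 long, 26 wide at the bowl, 11 high, 20 g; lies flat, bowl up. Pinch it across its width at this point: the handle there is a flat bar about 6 wide, its underside 5 and top 9 above what it lies on. The point is the middle of its length, width and height. x axis: along the spoon from handle end to bowl end, z up.
- long_tray_2_floor (a point): Sizes in mm. One of two long shallow wooden trays for one tablespoon each, fixed to the worktop; outside 222 x 72, hollow 212 x 62, floor 4 above the worktop, low rim 8 above the worktop all round. The point is the middle of its floor (top face); x axis along the tray, z up.
- short_tray_2_floor (a point): Sizes in mm. One of two short shallow wooden trays for one teaspoon each, fixed to the worktop; outside 164 x 60, hollow 154 x 50, floor 4 above the worktop, low rim 8 above the worktop all round. The point is the middle of its floor (top face); x axis along the tray, z up.
- pen_center (a point): Black pen, 145 long, 12 wide, 9 high, lying loose among the spoons; not to be moved. The point is its middle; y axis along the pen.
- salt_shaker_center (a point): Glass salt shaker with grey cap, 44 across, 90 high, standing loose behind the spoons; not to be moved. The point is on its axis, 45 above the worktop.

How it is judged:
By the outcome, as a careful person would: the job done as asked, in the order asked, and still so for the second after the job is handed in, with the robot touching nothing.
It also fails if it takes over 99 s, if anything falls off the work surface, if the arm or the gripper's body presses on something with over 40 N, if the wrist force passes 120 N, or if a joint passes its speed limit or range.

ROBOT

A 7-joint arm with a two-finger parallel gripper is mounted at the origin on a cart in front of the work surface, level with it; the furniture and walls round the work are solid. World frame = base frame: x ahead of the robot, y to its left, z up, the work surface at z = 0. Lengths are in m, angles in rad, forces in N, time in s.
With the tool pointing down it reaches from about 0.425 to 0.95 m from the base axis. Payload 16.7 kg.
Tool frame: the origin (TCP) lies at the very end of the fingers, on their centre line; the grasp point (between the pads) lies 19 mm behind it; z points along the fingers, y is the line along which they close (so a half turn about z gives the same grasp; the last joint's range is limited). The gripper opens to 94 mm and grips with 3 to 60 N. Pads are 16 mm wide; open, the fingers measure 119 mm over their backs; the gripper's body (75 mm by 177 mm) begins 78 mm behind the grasp point.
Start: joints at [-1.264, 0.426, 0.074, 1.606, -0.034, 1.111, -0.067], TCP at [0.297, 0.606, 0.205] pointing down, gripper open.
Joint ranges: [-2.85, 2.85], [-0.5, 2.14], [-1.23, 1.37], [0.21, 2.46], [-1.02, 4.16], [0.16, 2.05], [-2.73, 2.73]. Speed limits (rad/s): [1.89, 1.89, 2.39, 2.39, 3.01, 3.01, 3.01].

INTERFACE

Orientations are given as a 3x3 rotation matrix whose columns are the frame's x, y, z axes.
In Python, from plant import observe, snapshot, finish_job gives the robot as it stands.
- The arm moves only by the tool carry_out, never from a script. Its argument "moves" is one flat list of numbers, 7 for each row, row after row: the opening in per cent of the stroke, from 0 (shut) to 100 (fully open), then the shift along the tool's x, y, z each as a share of 20 mm, from -1 to 1, then the turn, a rotation vector about the tool's x, y, z each as a share of 8 degrees, from -1 to 1. A call has 1 to 5 rows; each row shifts and turns the commanded pose from where the row before left it, along the tool's axes as they then stand; what a row does not reach is not made up. A row lasts 1/8 s, in which the tool goes at most 62.5 mm and 10.7 degrees, less where a joint would pass 70% of its speed; a pose out of reach is approached as far as the arm can. A call with a number of a shift or a turn outside -1 to 1 is refused whole. A call with a gripper value outside its range is refused whole. The fingers move at their own pace and stop on an object; "newtons" is the grip in N (left out, the last holds). Time passes only in rows, so rows that do not move let the fingers close. It gives the time, the measured TCP pose, the force, the opening and the grip force at its end, in the units of the state.
- observe(): the state, without advancing time (a new reading comes with each control period).
- snapshot(name): name is "scene" or "top" or "wrist"; returns a dict with "frame" (420x560x3 uint8, red, green, blue), "depth" (420x560 float32, m along the optical axis (not along the pixel's ray), 0 where there is no reading), "mtx" (3x3 intrinsics, pixels), "extrinsics" (4x4, takes a point from world to camera coordinates); the wrist camera has in their place "hand_eye" (4x4, takes a point from camera to tool coordinates, whose origin is the TCP and whose axes are the flange's). Camera axes: x right, y down, z forward; pixel columns grow to the right and rows downward; lengths in m; the calibration is good to about 2 mm. The wrist camera is an equidistant fisheye: a pixel r from the principal point sees the ray r / f radians off the axis. A picture is of the moment at which its call begins: read the wrist's pose just before it.
- finish_job(): hands the job in; it is judged then, once.
The state is a dict: "t": time; "q": joint angles; "qvel": joint speeds; "tau": joint torques, N m; "ee_pos": TCP position; "eef_rot": TCP orientation; "force": force on the tool from outside, world axes, zero at the start; "wrist_torque": the same for the moment, N m; "finger_gap": opening from 0.0 (shut) to 1.0 (fully open); "gripper_force": force on a finger pad.
Only numpy, scipy, OpenCV 4.12 (cv2) and the standard library are available. Lean on these libraries where they do the work, as an engineer would, in place of code of your own. Each camera call takes 0.05 s, during which the arm holds its last target. There are 200 camera calls.

## Working session

There is one attempt and no reset: what is moved stays moved. The work goes in short steps, Python scripts to look and compute and a tool call to move; the robot and the scene stay as the last step left them, time stands still between calls to the robot, and variables do not carry over. Pictures are saved under pics/ and viewed, at most 14 in all, crops included, and the job is handed in when it is done.

Besides the shell and the picture viewer there is one more tool, called after "Request:" as name(argument=value, ...) on one line, values as JSON. carry_out: Moves the arm, as the interface text tells. Shift numbers are shares of 20 mm and turn numbers shares of 8 degrees, none past 1 either way. Its arguments: {"type":"object","properties":{"moves":{"type":"array","items":{"type":"number"}},"newtons":{"type":"number"}},"required":["moves"]}

```bash
ls; mkdir -p pics; python3 - <<'E'
from plant import *
import cv2, numpy as np
o=observe()
for k in("t","ee_pos","eef_rot","finger_gap"):print(k,o[k])
for n in("top","scene"):
    s=snapshot(n); np.savez(f"pics/{n}.npz",**s); cv2.imwrite(f"pics/{n}1.png",s["frame"][:,:,::-1])
    print(n,s["mtx"],s["extrinsics"])
E
```

```text
pics
t 0.0
ee_pos [0.29695194 0.60567328 0.20476559]
eef_rot [[-8.97882517e-01  4.40234872e-01 -4.93940181e-04]
 [ 4.40235138e-01  8.97881686e-01 -1.22496536e-03]
 [-9.57726257e-05 -1.31732480e-03 -9.99999128e-01]]
finger_gap 1.0001639493036456
top [[525.35276512   0.         285.21975275]
 [  0.         525.35276512 201.11650699]
 [  0.           0.           1.        ]] [[-2.74250291e-02 -9.99623425e-01  9.35647259e-04  2.44854183e-02]
 [-9.95815699e-01  2.72389151e-02 -8.72303623e-02  5.97348423e-01]
 [ 8.71720275e-02 -3.32402745e-03 -9.96187728e-01  1.23964288e+00]
 [ 0.00000000e+00  0.00000000e+00  0.00000000e+00  1.00000000e+00]]
scene [[442.04447969   0.         285.18826444]
 [  0.         442.04447969 206.58437456]
 [  0.           0.           1.        ]] [[ 0.63293153 -0.77416196 -0.00842276 -0.37071007]
 [-0.59185804 -0.47681467 -0.64988602  0.38845256]
 [ 0.49910094  0.41631842 -0.75998502  0.80627147]
 [ 0.          0.          0.          1.        ]]
```

View pics/top1.png

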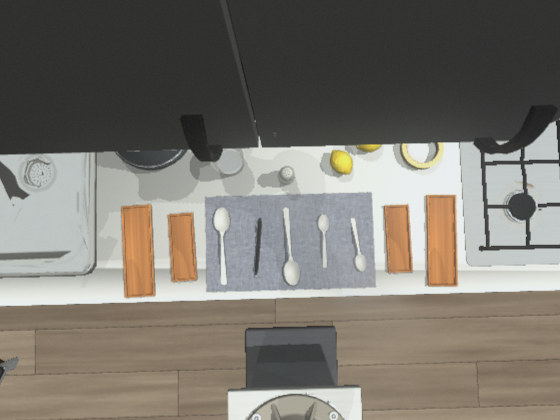

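View pics/scene1.png

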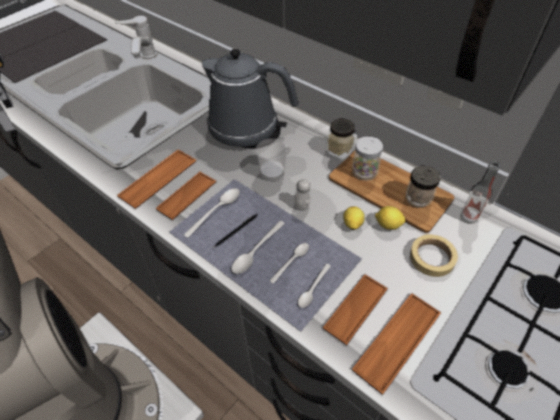

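The top view shows the mat at columns 205-375. On it, from left to right, are a tablespoon (222,245), the pen (258,247), a tablespoon (290,247), and teaspoons at (323,240) and (359,245). The trays are at columns 138 and 441 (long) and 182 and 398 (short).

```bash
cat > h.py <<'E'
import numpy as np, cv2
def ray2plane(uv,K,E,z):
    uv=np.atleast_2d(uv).astype(float)
    d=np.c_[(uv-[K[0,2],K[1,2]])/K[0,0],np.ones(len(uv))]@E[:3,:3]
    c=-E[:3,:3].T@E[:3,3]
    return c+d*((z-c[2])/d[:,2])[:,None]
E
python3 - <<'E'
import numpy as np,cv2
from h import *
s=np.load("pics/top.npz");f=s["frame"];K=s["mtx"];E=s["extrinsics"]
hsv=cv2.cvtColor(f,cv2.COLOR_RGB2HSV);H,S,V=[hsv[...,i].astype(int) for i in range(3)]
roi=np.zeros(H.shape,bool);roi[190:305,115:465]=1
wood=roi&(S>110)&(H<20)
mat=np.zeros(H.shape,bool);mat[200:287,209:371]=1
print(np.median(V[mat]),np.percentile(V[mat],[2,98]),np.median(S[mat]))
sp=mat&(V>135); pen=mat&(V<50)
for n,m,z,a in(("wood",wood,.008,400),("spoon",sp,.013,60),("pen",pen,.006,40)):
    k,lab,st,c=cv2.connectedComponentsWithStats(m.astype(np.uint8))
    for i in range(1,k):
        if st[i,4]<a: continue
        p=np.argwhere(lab==i)[:,::-1]; P=ray2plane(p,K,E,z)[:,:2]
        (cx,cy),(w,h),ang=cv2.minAreaRect((P*1000).astype(np.float32))
        mu=P.mean(0);e,v=np.linalg.eigh(np.cov(P.T));ax=v[:,1]*np.sign(v[0,1])
        t=(P-mu)@ax; L=np.ptp(t); mid=mu+ax*(t.max()+t.min())/2
        print(n,st[i],"rect",np.round([cx,cy,w,h]),"pca ang",round(np.degrees(np.arctan2(ax[1],ax[0])),1),"L",L.round(3),"mid",mid.round(4),"mean",mu.round(4))
for n in("wall",):
    print((ray2plane([[250,145],[287,173]],K,E,.0)))
print(s["depth"][100,300],s["depth"][130,100])
E
```

```text
164.0 [112. 228.] 18.0
wood [ 427  195   30   91 2591] rect [ 495. -368.   70.  218.] pca ang -1.5 L 0.218 mid [ 0.4951 -0.3682] mean [ 0.493  -0.3681]
wood [ 122  205   33   92 2656] rect [490. 369. 219.  71.] pca ang 2.3 L 0.219 mid [0.4896 0.369 ] mean [0.4889 0.3689]
wood [ 385  205   27   67 1529] rect [ 502. -263.  161.   57.] pca ang 1.5 L 0.161 mid [ 0.5013 -0.2625] mean [ 0.5004 -0.2626]
wood [ 168  213   29   68 1618] rect [496. 261. 161.  59.] pca ang 3.0 L 0.161 mid [0.4957 0.2612] mean [0.4952 0.2612]
spoon [  209   200   162    87 13418] rect [498.   0. 392. 207.] pca ang 88.5 L 0.392 mid [4.977e-01 3.000e-04] mean [ 0.4976 -0.0014]
[[0.74224245 0.09158707 0.        ]
 [0.66966616 0.00172191 0.        ]]
0.56585735 0.6784774
```

```bash
python3 - <<'E'
import numpy as np,cv2
from h import *
s=np.load("pics/top.npz");f=s["frame"];K=s["mtx"];E=s["extrinsics"]
print([f[270,240],f[247,222],f[265,222],f[240,258],f[230,288]])
f=f.astype(int);mat=np.zeros(f.shape[:2],bool);mat[200:288,209:371]=1
g=f.sum(2)/3; print(np.percentile(g[mat],[1,5,50,80,85,90,95]))
bg=np.median(g[mat]); 
for n,m,z,a in(("spoon",mat&((g>bg+28)|(f[...,0]>f[...,2]-4)&(g>bg)),.013,60),("pen",mat&(g<bg-60),.006,40)):
    m=cv2.morphologyEx(m.astype(np.uint8),cv2.MORPH_CLOSE,np.ones((3,3)))
    k,lab,st,c=cv2.connectedComponentsWithStats(m)
    for i in range(1,k):
        if st[i,4]<a: continue
        p=np.argwhere(lab==i)[:,::-1]; P=ray2plane(p,K,E,z)[:,:2]
        mu=P.mean(0);e,v=np.linalg.eigh(np.cov(P.T));ax=v[:,1]*np.sign(v[0,1])
        t=(P-mu)@ax; L=np.ptp(t); mid=mu+ax*(t.max()+t.min())/2
        print(n,st[i],"ang",round(np.degrees(np.arctan2(ax[1],ax[0])),1),"L",L.round(3),"mid",mid.round(4),"mean",mu.round(4),"wid",np.ptp((P-mu)@v[:,0]).round(3))
E
```

```text
[array([148, 152, 160], dtype=uint8), array([233, 237, 232], dtype=uint8), array([232, 234, 228], dtype=uint8), array([65, 66, 67], dtype=uint8), array([220, 222, 214], dtype=uint8)]
[ 75.51666667 134.91666667 157.66666667 164.33333333 166.66666667
 181.66666667 214.66666667]
spoon [214 207  16  78 532] ang 0.9 L 0.186 mid [0.4961 0.1635] mean [0.5171 0.1638] wid 0.037
spoon [283 208  17  77 522] ang 3.9 L 0.185 mid [0.4904 0.002 ] mean [0.4676 0.0005] wid 0.037
spoon [318 214  11  54 268] ang 0.0 L 0.128 mid [ 0.5011 -0.0824] mean [ 0.514  -0.0824] wid 0.025
spoon [350 218  17  54 303] ang 8.4 L 0.13 mid [ 0.4895 -0.1625] mean [ 0.4785 -0.1642] wid 0.027
pen [254 218   8  57 200] ang -5.5 L 0.136 mid [0.4923 0.0784] mean [0.4942 0.0783] wid 0.012
```

Request:
carry_out(moves=[30,0,0,1,0,0,-0.84,30,0,0,1,0,0,-0.84,30,0,0,1,0,0,-0.84,30,0,0,1,0,0,-0.84,30,-0.43,-0.96,0,0,0,0], newtons=25)

```text
t: 0.72
ee_pos: [0.3048, 0.5863, 0.1235]
eef_rot: [[-1.0, -0.015, -0.002], [-0.015, 1.0, -0.003], [0.002, -0.002, -1.0]]
force: [-0.1, -0.4, 1.1]
finger_gap: 0.504
gripper_force: 0.0
```

Request:
carry_out(moves=[30,-0.43,-0.96,0,0,0,0,30,-0.43,-0.96,0,0,0,0,30,-0.43,-0.96,0,0,0,0,30,-0.43,-0.96,0,0,0,0,30,-0.43,-0.96,0,0,0,0])

```text
t: 1.35
ee_pos: [0.3509, 0.4902, 0.1257]
eef_rot: [[-1.0, -0.013, 0.0], [-0.013, 1.0, 0.0], [-0.0, 0.0, -1.0]]
force: [-0.1, -0.6, -0.3]
finger_gap: 0.301
gripper_force: 0.0
```

Request:
carry_out(moves=[30,-0.43,-0.96,0,0,0,0,30,-0.43,-0.96,0,0,0,0,30,-0.43,-0.96,0,0,0,0,30,-0.43,-0.96,0,0,0,0,30,-0.43,-0.96,0,0,0,0])

```text
t: 1.98
ee_pos: [0.3951, 0.3949, 0.1255]
eef_rot: [[-1.0, -0.013, -0.0], [-0.013, 1.0, 0.0], [0.0, 0.0, -1.0]]
force: [-0.2, 0.2, -0.0]
finger_gap: 0.302
gripper_force: 0.0
```

Request:
carry_out(moves=[30,-0.43,-0.96,0,0,0,0,30,-0.43,-0.96,0,0,0,0,30,-0.43,-0.96,0,0,0,0,30,-0.43,-0.96,0,0,0,0,30,-0.43,-0.96,0,0,0,0])

```text
t: 2.6
ee_pos: [0.4393, 0.2994, 0.1255]
eef_rot: [[-1.0, -0.013, 0.0], [-0.013, 1.0, 0.0], [-0.0, 0.0, -1.0]]
force: [0.1, 0.7, 0.2]
finger_gap: 0.301
gripper_force: 0.0
```

Request:
carry_out(moves=[30,-0.43,-0.96,0,0,0,0,30,-0.43,-0.96,0,0,0,0,30,-0.43,-0.96,0,0,0,0,30,-0.43,-0.96,0,0,0,0,30,-0.43,-0.96,0,0,0,0])

```text
t: 3.22
ee_pos: [0.4834, 0.204, 0.1255]
eef_rot: [[-1.0, -0.013, 0.0], [-0.013, 1.0, 0.0], [-0.0, 0.0, -1.0]]
force: [-0.0, 0.7, -0.2]
finger_gap: 0.299
gripper_force: 0.0
```

Request:
carry_out(moves=[30,-0.43,-0.96,0,0,0,0,30,-0.4,-0.9,0.5,0,0,0,30,0,0,0,0,0,0])

```text
t: 3.6
ee_pos: [0.5003, 0.1664, 0.115]
eef_rot: [[-1.0, -0.011, -0.001], [-0.011, 1.0, -0.001], [0.001, -0.001, -1.0]]
force: [0.7, 0.5, 0.7]
finger_gap: 0.296
gripper_force: 0.0
```

```bash
cat >> h.py <<'E'
def look(fn=None):
    "wrist picture, rectified by casting to a plane: returns rays in world"
    from plant import observe,snapshot
    o=observe(); s=snapshot("wrist")
    if fn: cv2.imwrite(fn,s["frame"][:,:,::-1])
    R=np.array(o["eef_rot"]);p=np.array(o["ee_pos"]);T=s["hand_eye"];K=s["mtx"]
    v,u=np.mgrid[0:420,0:560]; a=(u-K[0,2])/K[0,0]; b=(v-K[1,2])/K[1,1]; r=np.hypot(a,b)+1e-9
    d=np.stack([a/r*np.sin(r),b/r*np.sin(r),np.cos(r)],-1)@(R@T[:3,:3]).T
    return o,s,d,p+R@T[:3,3]
def onplane(d,c,z):
    t=(z-c[2])/d[...,2]; P=c+d*t[...,None]; P[(t<0)|(t>1)]=np.nan; return P
E
python3 - <<'E'
from h import *
o,s,d,c=look("pics/w1.png")
np.savez("pics/w1.npz",f=s["frame"],d=d,c=c)
print(o["t"],o["ee_pos"],o["eef_rot"],s["hand_eye"],s["mtx"],c)
E
```

```text
3.6 [0.50026759 0.16635175 0.11501915] [[-9.99939478e-01 -1.09764663e-02 -7.47096591e-04]
 [-1.09758957e-02  9.99939471e-01 -7.63636278e-04]
 [ 7.55433399e-04 -7.55390007e-04 -9.99999429e-01]] [[-2.15864915e-04 -9.70972279e-01 -2.39191947e-01  6.97509120e-02]
 [ 9.99999530e-01 -4.35685603e-04  8.66140484e-04  1.00994633e-03]
 [-9.45210888e-04 -2.39191648e-01  9.70971916e-01 -1.78761374e-01]
 [ 0.00000000e+00  0.00000000e+00  0.00000000e+00  1.00000000e+00]] [[325.1922621    0.         276.12175076]
 [  0.         325.1922621  206.48394719]
 [  0.           0.           1.        ]] [0.43064337 0.16673256 0.29383235]
```

View pics/w1.png

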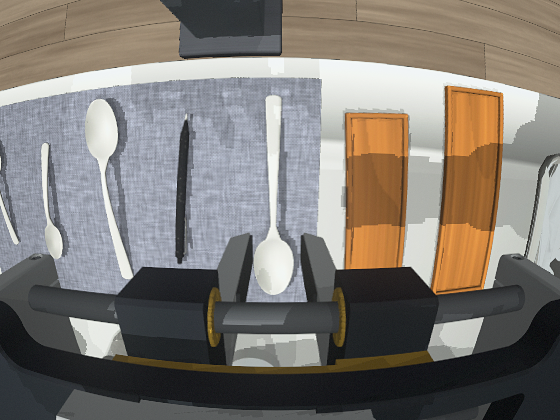

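The wrist view shows tablespoon 1 with its handle end at (273,95) and its bowl at (275,265). It lies between the fingers, with the left trays to its right. Next I'll measure the handle line.

```bash
cat >> h.py <<'E'
def spoon(f,d,c,z,x0,x1,y0,y1):
    "bright spoon inside world box: axis from both ends, mid, angle; handle centre per x slice"
    P=onplane(d,c,z); g=f.astype(int).sum(2)/3
    m=(P[...,0]>x0)&(P[...,0]<x1)&(P[...,1]>y0)&(P[...,1]<y1)&(g>195)&(f[...,0].astype(int)>f[...,2]-6.)
    k,lab,st,_=cv2.connectedComponentsWithStats(m.astype(np.uint8)); i=1+st[1:,4].argmax()
    Q=P[lab==i][:,:2]; print("x range",Q[:,0].min().round(4),Q[:,0].max().round(4),"n",len(Q))
    for x in np.arange(Q[:,0].min()+.005,Q[:,0].max(),.015):
        q=Q[abs(Q[:,0]-x)<.002,1]
        if len(q): print(x.round(4),"y",((q.max()+q.min())/2).round(4),"w",np.ptp(q).round(4))
E
python3 - <<'E'
from h import *
w=np.load("pics/w1.npz")
spoon(w["f"],w["d"],w["c"],.014,.38,.62,.125,.20)
E
```

```text
x range 0.402 0.5872 n 3157
0.407 y 0.1635 w 0.0128
0.422 y 0.164 w 0.0119
0.437 y 0.1638 w 0.0094
0.452 y 0.1643 w 0.0086
0.467 y 0.164 w 0.0078
0.482 y 0.1646 w 0.007
0.497 y 0.1647 w 0.0053
0.512 y 0.1644 w 0.0045
0.527 y 0.165 w 0.0109
0.542 y 0.1651 w 0.0333
0.557 y 0.1652 w 0.0358
0.572 y 0.1687 w 0.0239
0.587 y 0.1644 w 0.0117
```

Request:
carry_out(moves=[30,0.25,-0.1,1,0,0,0,30,0,0,1,0,0,0,30,0,0,1,0,0,0,30,0,0,1,0,0,0,30,0,0,1,0,0,0])

```text
t: 4.28
ee_pos: [0.495, 0.1673, 0.0152]
eef_rot: [[-1.0, -0.015, 0.0], [-0.015, 1.0, 0.001], [-0.0, 0.001, -1.0]]
force: [0.1, -0.4, 0.0]
finger_gap: 0.304
gripper_force: 0.0
```

Request:
carry_out(moves=[30,0,0,0.5,0,0,0,30,0,0,0,0,0,0])

```text
t: 4.53
ee_pos: [0.4949, 0.1665, 0.0053]
eef_rot: [[-1.0, -0.014, -0.001], [-0.014, 1.0, -0.0], [0.001, -0.0, -1.0]]
force: [0.3, 0.0, 0.2]
finger_gap: 0.301
gripper_force: 0.0
```

Request:
carry_out(moves=[30,0,-0.1,0,0,0,0,0,0,0,0,0,0,0,0,0,0,0,0,0,0,0,0,0,0,0,0,0,0,0,0,0,0,0,0])

```text
t: 5.15
ee_pos: [0.4954, 0.1644, 0.0056]
eef_rot: [[-1.0, -0.013, 0.0], [-0.013, 1.0, 0.0], [-0.0, 0.0, -1.0]]
force: [0.4, -0.1, 2.4]
finger_gap: 0.066
gripper_force: 25.0
```

Request:
carry_out(moves=[0,0,0,-0.3,0,0,0,0,0,0,-0.7,0,0,0,0,0,0,-1,0,0,0])

```text
t: 5.52
ee_pos: [0.495, 0.1641, 0.0464]
eef_rot: [[-1.0, -0.013, -0.001], [-0.013, 1.0, -0.0], [0.001, -0.0, -1.0]]
force: [0.6, -0.5, -0.7]
finger_gap: 0.065
gripper_force: 25.0
```

```bash
python3 - <<'E'
from h import *
o,s,d,c=look("pics/w2.png")
print(o["t"],o["ee_pos"],o["finger_gap"],o["gripper_force"])
spoon(s["frame"],d,c,.014+.04,.38,.62,.125,.20)
E
```

```text
5.525 [0.49500721 0.16407916 0.0463949 ] 0.06509287961764479 24.99978533713147
x range 0.38 0.4088 n 3725
0.385 y 0.1624 w 0.0746
0.4 y 0.1984 w 0.0027
```

View pics/w2.png

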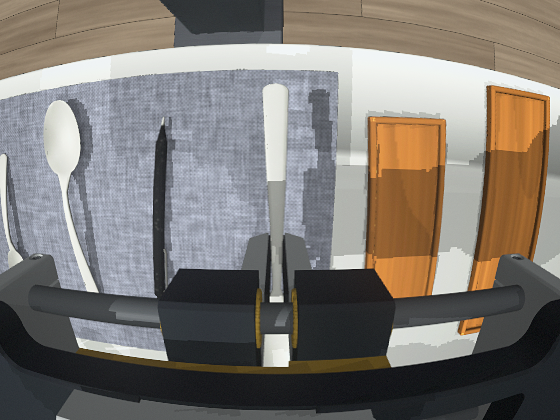

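The spoon is held, with its handle end at (276,86). I'll check that it is level and move on to the left long tray.

Request:
carry_out(moves=[0,0,0.9,-0.5,0,0,0,0,0,1,0,0,0,0,0,0,1,0,0,0,0,0,0,1,0,0,0,0,0,0,1,0,0,0,0])

```text
t: 6.2
ee_pos: [0.4936, 0.2638, 0.055]
eef_rot: [[-1.0, -0.014, -0.001], [-0.014, 1.0, -0.0], [0.001, -0.0, -1.0]]
force: [0.5, -0.3, -0.9]
finger_gap: 0.066
gripper_force: 25.0
```

Request:
carry_out(moves=[0,0.1,1,0,0,0,0,0,0,1,0,0,0,0,0,0,1,0,0,0,0,0,0,1,0,0,0,0,0,0,1,0,0,0,0])

```text
t: 6.82
ee_pos: [0.4906, 0.3635, 0.0555]
eef_rot: [[-1.0, -0.013, 0.0], [-0.013, 1.0, -0.0], [-0.0, -0.0, -1.0]]
force: [-0.2, 0.9, 0.1]
finger_gap: 0.066
gripper_force: 25.0
```

Request:
carry_out(moves=[0,0,0.35,0,0,0,-0.2,0,0,0,0,0,0,0])

```text
t: 7.08
ee_pos: [0.4904, 0.3693, 0.0553]
eef_rot: [[-0.999, -0.042, -0.0], [-0.042, 0.999, -0.0], [0.0, -0.0, -1.0]]
force: [-0.6, -0.5, -0.6]
finger_gap: 0.069
gripper_force: 25.0
```

```bash
python3 - <<'E'
from h import *
o,s,d,c=look("pics/w3.png")
print(o["t"],o["ee_pos"],np.degrees(np.arctan2(-o["eef_rot"][0][1],o["eef_rot"][1][1])))
P=onplane(d,c,.008);f=s["frame"];hsv=cv2.cvtColor(f,cv2.COLOR_RGB2HSV)
m=(hsv[...,1]>110)&(hsv[...,0]<20)&(P[...,0]>.36)&(P[...,0]<.46)&(P[...,1]>.30)&(P[...,1]<.45)
Q=P[m]
for x in np.arange(.385,.45,.01):
    q=Q[abs(Q[:,0]-x)<.002,1]
    if len(q): print("tray",x,q.min(),q.max(),q.mean())
m=np.zeros(f.shape[:2],bool);m[60:240,240:320]=1;m&=hsv[...,1]<40;m&=hsv[...,2]>120
ys=np.argwhere(m);print(ys.min(0),ys.max(0))
P=onplane(d,c,o["ee_pos"][2]+.009);print([P[r,276] for r in(80,86,92)])
E
```

```text
7.075 [0.49040814 0.36932583 0.05528888] 2.4311723527065783
tray 0.385 0.3306714977785166 0.40132234021073776 0.3667804126383949
tray 0.395 0.331119774692615 0.40174288801455854 0.36730605001274225
tray 0.405 0.33151895925412106 0.40223837933403694 0.3669187960663819
tray 0.41500000000000004 0.33187105806147343 0.40274428788228145 0.3672013411046978
tray 0.42500000000000004 0.33217763214935403 0.4025882059392888 0.3674249145471608
tray 0.43500000000000005 0.3324398249782967 0.4031802148486646 0.3681794568227444
tray 0.44500000000000006 0.3333845681587228 0.40386758327256467 0.3685177071088523
[ 60 240] [239 319]
[array([0.39552188, 0.3664316 , 0.06428888]), array([0.39871236, 0.36656638, 0.06428888]), array([0.40188759, 0.3667005 , 0.06428888])]
```

View pics/w3.png

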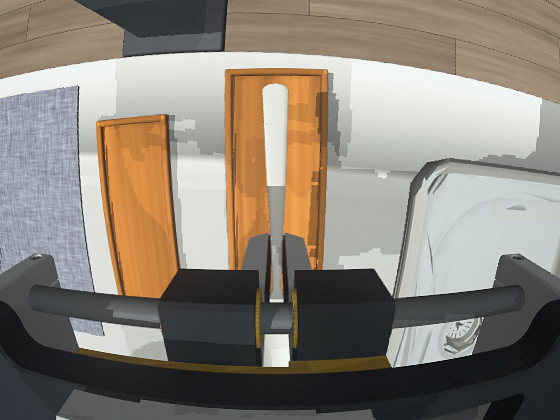

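Tablespoon 1's handle (275,85) is centred in the long tray (columns 227-328) and is level. I'll lower it and release.

Request:
carry_out(moves=[0,0,0.05,0.9,0,0,0,0,0,0,0.9,0,0,0,0,0,0,0.55,0,0,0,0,0,0,0,0,0,0,10,0,0,0,0,0,0])

```text
t: 7.75
ee_pos: [0.4904, 0.37, 0.008]
eef_rot: [[-0.999, -0.041, -0.0], [-0.041, 0.999, -0.0], [0.0, -0.0, -1.0]]
force: [0.4, 0.0, -0.5]
finger_gap: 0.098
gripper_force: 0.0
```

Request:
carry_out(moves=[20,0,0,0,0,0,0,25,0,0,0,0,0,0,25,0,0,-0.5,0,0,0,25,0,0,-1,0,0,0,25,0,0,-1,0,0,0])

```text
t: 8.38
ee_pos: [0.4907, 0.3704, 0.0605]
eef_rot: [[-0.999, -0.041, 0.001], [-0.041, 0.999, 0.001], [-0.001, 0.001, -1.0]]
force: [-0.1, 0.7, -0.4]
finger_gap: 0.252
gripper_force: 0.0
```

Request:
carry_out(moves=[30,0,0,-1,0,0,-0.19,30,0.07,-1,-1,0,0,0,30,0.07,-1,0,0,0,0,30,0.07,-1,0,0,0,0,30,0.07,-1,0,0,0,0])

```text
t: 9.0
ee_pos: [0.49, 0.2884, 0.098]
eef_rot: [[-0.998, -0.067, -0.001], [-0.067, 0.998, -0.001], [0.001, -0.001, -1.0]]
force: [0.6, -0.6, 0.6]
finger_gap: 0.295
gripper_force: 0.0
```

Request:
carry_out(moves=[30,0.07,-1,0,0,0,0,30,0.07,-1,0,0,0,0,30,0.07,-1,0,0,0,0,30,0.07,-1,0,0,0,0,30,0.07,-1,0,0,0,0])

```text
t: 9.62
ee_pos: [0.4901, 0.1884, 0.0985]
eef_rot: [[-0.998, -0.068, 0.0], [-0.068, 0.998, -0.0], [-0.0, -0.0, -1.0]]
force: [-0.3, 0.4, 0.2]
finger_gap: 0.3
gripper_force: 0.0
```

Request:
carry_out(moves=[30,0.07,-1,0,0,0,0,30,0.07,-1,0,0,0,0,30,0.07,-1,0,0,0,0,30,0.07,-1,0,0,0,0,30,0.07,-1,0,0,0,0])

```text
t: 10.25
ee_pos: [0.4898, 0.0882, 0.0985]
eef_rot: [[-0.998, -0.068, 0.0], [-0.068, 0.998, -0.0], [-0.0, -0.0, -1.0]]
force: [1.1, -0.8, 0.9]
finger_gap: 0.299
gripper_force: 0.0
```

Request:
carry_out(moves=[30,0.07,-1,0,0,0,0,30,0.07,-1,0,0,0,0,30,0.07,-1,0,0,0,0,30,0.07,-1,0,0,0,0,30,0,-0.3,0,0,0,0])

```text
t: 10.88
ee_pos: [0.4899, 0.0018, 0.0985]
eef_rot: [[-0.998, -0.066, -0.0], [-0.066, 0.998, -0.0], [0.0, -0.0, -1.0]]
force: [-0.7, 0.3, -0.5]
finger_gap: 0.299
gripper_force: 0.0
```

Request:
carry_out(moves=[30,0,0,0,0,0,0])

```text
t: 11.0
ee_pos: [0.4901, 0.0032, 0.0985]
eef_rot: [[-0.998, -0.067, 0.0], [-0.067, 0.998, 0.0], [-0.0, 0.0, -1.0]]
force: [0.1, 0.8, 0.3]
finger_gap: 0.303
gripper_force: 0.0
```

```bash
python3 - <<'E'
from h import *
o,s,d,c=look("pics/w4.png")
print(o["t"],o["ee_pos"],np.degrees(np.arctan2(-o["eef_rot"][0][1],o["eef_rot"][1][1])))
spoon(s["frame"],d,c,.014,.38,.62,-.035,.04)
spoon(s["frame"],d,c,.011,.38,.62,-.11,-.05)
E
```

```text
11.0 [0.49008959 0.0031785  0.09850394] 3.8516272768096536
x range 0.3969 0.5756 n 3432
0.4019 y 0.0037 w 0.0105
0.4169 y 0.004 w 0.0234
0.4319 y -0.001 w 0.0355
0.4469 y -0.0011 w 0.0293
0.4619 y 0.0003 w 0.009
0.4769 y 0.0015 w 0.0043
0.4919 y 0.0028 w 0.0052
0.5069 y 0.0038 w 0.007
0.5219 y 0.0052 w 0.008
0.5369 y 0.0062 w 0.0099
0.5519 y 0.0068 w 0.0108
0.5669 y 0.0081 w 0.0122
x range 0.4341 0.5505 n 1450
0.4391 y -0.0793 w 0.0099
0.4541 y -0.0798 w 0.0081
0.4691 y -0.081 w 0.0073
0.4841 y -0.0814 w 0.0064
0.4991 y -0.082 w 0.0056
0.5141 y -0.0822 w 0.0038
0.5291 y -0.0809 w 0.021
0.5441 y -0.0804 w 0.0232
```

View pics/w4.png

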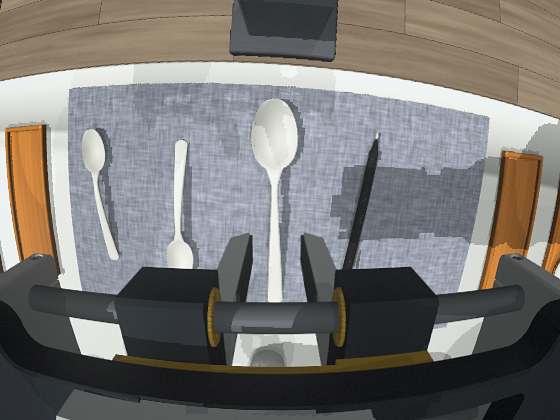

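The handle of tablespoon 2 lies between the fingers at (275,240), with its bowl at (275,130). The pen is clear at (365,190). I'll descend and grip.

Request:
carry_out(moves=[30,0,-0.03,1,0,0,0,30,0,0,1,0,0,0,30,0,0,1,0,0,0,30,0,0,1,0,0,0,30,0,0,0.65,0,0,0])

```text
t: 11.68
ee_pos: [0.4899, 0.0035, 0.0046]
eef_rot: [[-0.998, -0.069, -0.001], [-0.069, 0.998, 0.0], [0.001, 0.0, -1.0]]
force: [1.4, 0.4, 0.7]
finger_gap: 0.3
gripper_force: 0.0
```

Request:
carry_out(moves=[30,0,0,0,0,0,0])

```text
t: 11.8
ee_pos: [0.4896, 0.0031, 0.0048]
eef_rot: [[-0.998, -0.068, -0.002], [-0.068, 0.998, -0.0], [0.002, -0.0, -1.0]]
force: [-0.3, 0.8, -0.1]
finger_gap: 0.301
gripper_force: 0.0
```

Request:
carry_out(moves=[0,0,0,0,0,0,0,0,0,0,0,0,0,0,0,0,0,0,0,0,0,0,0,0,0,0,0,0,0,0,0,-0.5,0,0,0])

```text
t: 12.42
ee_pos: [0.4896, 0.0026, 0.0155]
eef_rot: [[-0.998, -0.068, -0.001], [-0.068, 0.998, -0.0], [0.001, -0.0, -1.0]]
force: [-0.3, 0.5, -0.3]
finger_gap: 0.067
gripper_force: 25.0
```

Request:
carry_out(moves=[0,0,0,-1,0,0,0,0,0,0,-1,0,0,0,0,0,0,0,0,0,0.675,0,-0.04,-1,0,0,0,0,0,-0.04,-1,0,0,0,0])

```text
t: 13.05
ee_pos: [0.4907, -0.0376, 0.0562]
eef_rot: [[-1.0, 0.026, 0.0], [0.026, 1.0, 0.0], [-0.0, 0.0, -1.0]]
force: [-0.3, -0.3, 0.1]
finger_gap: 0.067
gripper_force: 25.0
```

Request:
carry_out(moves=[0,-0.04,-1,0,0,0,0,0,-0.04,-1,0,0,0,0,0,-0.04,-1,0,0,0,0,0,-0.04,-1,0,0,0,0,0,-0.04,-1,0,0,0,0])

```text
t: 13.68
ee_pos: [0.4919, -0.138, 0.0561]
eef_rot: [[-1.0, 0.027, 0.0], [0.027, 1.0, 0.0], [-0.0, 0.0, -1.0]]
force: [0.9, -0.2, -0.2]
finger_gap: 0.066
gripper_force: 25.0
```

Request:
carry_out(moves=[0,-0.04,-1,0,0,0,0,0,-0.04,-1,0,0,0,0,0,-0.04,-1,0,0,0,0,0,-0.04,-1,0,0,0,0,0,-0.04,-1,0,0,0,0])

```text
t: 14.3
ee_pos: [0.4933, -0.2381, 0.0561]
eef_rot: [[-1.0, 0.027, 0.0], [0.027, 1.0, 0.0], [-0.0, 0.0, -1.0]]
force: [1.0, -0.0, 1.0]
finger_gap: 0.07
gripper_force: 25.0
```

Request:
carry_out(moves=[0,-0.04,-1,0,0,0,0,0,-0.04,-1,0,0,0,0,0,-0.04,-1,0,0,0,0,0,-0.04,-1,0,0,0,0,0,-0.04,-1,0,0,0,0])

```text
t: 14.92
ee_pos: [0.4947, -0.3388, 0.0555]
eef_rot: [[-1.0, 0.027, -0.0], [0.027, 1.0, -0.0], [0.0, -0.0, -1.0]]
force: [-0.1, -0.3, -1.0]
finger_gap: 0.067
gripper_force: 25.0
```

Request:
carry_out(moves=[0,-0.04,-1,0,0,0,0,0,0,-0.5,0,0,0,0,0,0,0,0,0,0,0])

```text
t: 15.3
ee_pos: [0.4944, -0.3682, 0.0553]
eef_rot: [[-1.0, 0.027, -0.0], [0.027, 1.0, -0.0], [0.0, -0.0, -1.0]]
force: [-0.0, 0.5, 0.6]
finger_gap: 0.067
gripper_force: 25.0
```

```bash
cat >> h.py <<'E'
def tray(f,d,c,x0,x1,y0,y1):
    P=onplane(d,c,.008);hsv=cv2.cvtColor(f,cv2.COLOR_RGB2HSV)
    m=(hsv[...,1]>110)&(hsv[...,0]<20)&(P[...,0]>x0)&(P[...,0]<x1)&(P[...,1]>y0)&(P[...,1]<y1)
    Q=P[m]; print("tray x min",Q[:,0].min())
    X=[];Y=[]
    for x in np.arange(Q[:,0].min()+.01,x1,.005):
        q=Q[abs(Q[:,0]-x)<.002,1]
        X.append(x);Y.append((q.min()+q.max())/2)
    a,b=np.polyfit(X,Y,1); print("tray angle",np.degrees(np.arctan(a)),"y at .495",a*.495+b)
E
python3 - <<'E'
from h import *
o,s,d,c=look("pics/w5.png")
print(o["t"],o["ee_pos"],np.degrees(np.arctan2(-o["eef_rot"][0][1],o["eef_rot"][1][1])),o["gripper_force"])
tray(s["frame"],d,c,.36,.46,-.42,-.315)
P=onplane(d,c,o["ee_pos"][2]+.011);print([P[r,276] for r in(70,80,90,100)])
E
```

```text
15.3 [ 0.49439046 -0.36816467  0.05531482] -1.575789872556029 24.999813283793628
tray x min 0.38217413744067735
tray angle -2.3596562221286175 y at .495 -0.36916898970805484
[array([ 0.39445016, -0.36432487,  0.06631482]), array([ 0.39974789, -0.3644717 ,  0.06631482]), array([ 0.40499733, -0.36461724,  0.06631482]), array([ 0.41020894, -0.36476177,  0.06631482])]
```

View pics/w5.png

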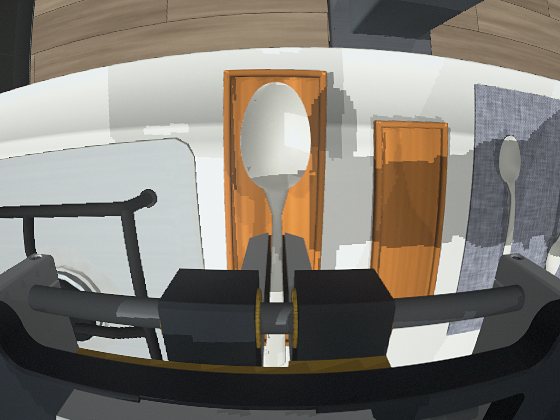

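The bowl of tablespoon 2 (tip at (277,82)) sits inside the right long tray (columns 224-327) and is level. I'll lower and release, then go to teaspoon 1.

Request:
carry_out(moves=[0,0,0,0.9,0,0,0,0,0,0,0.9,0,0,0,0,0,0,0.58,0,0,0,0,0,0,0,0,0,0,10,0,0,0,0,0,0])

```text
t: 15.98
ee_pos: [0.4945, -0.3674, 0.0074]
eef_rot: [[-1.0, 0.026, -0.001], [0.026, 1.0, 0.0], [0.001, 0.0, -1.0]]
force: [-1.7, 1.5, 0.9]
finger_gap: 0.1
gripper_force: 0.0
```

Request:
carry_out(moves=[20,0,0,0,0,0,0,25,0,0,0,0,0,0,25,0,0,-0.5,0,0,0,25,0,0,-1,0,0,0,25,0,0,-1,0,0,0])

```text
t: 16.6
ee_pos: [0.4949, -0.3678, 0.0599]
eef_rot: [[-1.0, 0.027, 0.001], [0.027, 1.0, -0.0], [-0.001, -0.0, -1.0]]
force: [-0.5, 0.4, -0.9]
finger_gap: 0.252
gripper_force: 0.0
```

Request:
carry_out(moves=[25,0,0,-1,0,0,0,25,0.055,1,-1,0,0,0,25,0.055,1,0,0,0,0,25,0.055,1,0,0,0,0,25,0.055,1,0,0,0,0])

```text
t: 17.23
ee_pos: [0.4921, -0.2858, 0.0973]
eef_rot: [[-1.0, 0.026, -0.001], [0.026, 1.0, 0.0], [0.001, 0.0, -1.0]]
force: [0.2, -1.7, -0.6]
finger_gap: 0.249
gripper_force: 0.0
```

Request:
carry_out(moves=[25,0.055,1,0,0,0,0,25,0.055,1,0,0,0,0,25,0.055,1,0,0,0,0,25,0.055,1,0,0,0,0,25,0.055,1,0,0,0,0])

```text
t: 17.85
ee_pos: [0.4893, -0.186, 0.0976]
eef_rot: [[-1.0, 0.026, -0.0], [0.026, 1.0, -0.0], [0.0, -0.0, -1.0]]
force: [1.0, 0.6, 0.2]
finger_gap: 0.253
gripper_force: 0.0
```

Request:
carry_out(moves=[25,0.055,1,0,0,0,0,25,0,0.25,0,0,0,-0.62,25,0,0,0,0,0,-0.62,25,0,0,0,0,0,0,25,0,0,0,0,0,0])

```text
t: 18.48
ee_pos: [0.489, -0.1621, 0.0977]
eef_rot: [[-0.99, -0.144, -0.0], [-0.144, 0.99, -0.0], [0.0, 0.0, -1.0]]
force: [-0.1, -0.2, 0.4]
finger_gap: 0.246
gripper_force: 0.0
```

```bash
python3 - <<'E'
from h import *
o,s,d,c=look("pics/w6.png")
print(o["t"],o["ee_pos"],np.degrees(np.arctan2(-o["eef_rot"][0][1],o["eef_rot"][1][1])))
spoon(s["frame"],d,c,.011,.38,.6,-.197,-.13)
E
```

```text
18.475 [ 0.48898123 -0.16212407  0.09774704] 8.28304773727064
x range 0.4287 0.5492 n 1362
0.4337 y -0.167 w 0.0148
0.4487 y -0.1645 w 0.0175
0.4637 y -0.1673 w 0.0133
0.4787 y -0.1641 w 0.0038
0.4937 y -0.1619 w 0.0057
0.5087 y -0.1597 w 0.0056
0.5237 y -0.1576 w 0.0075
0.5387 y -0.1554 w 0.0094
```

View pics/w6.png

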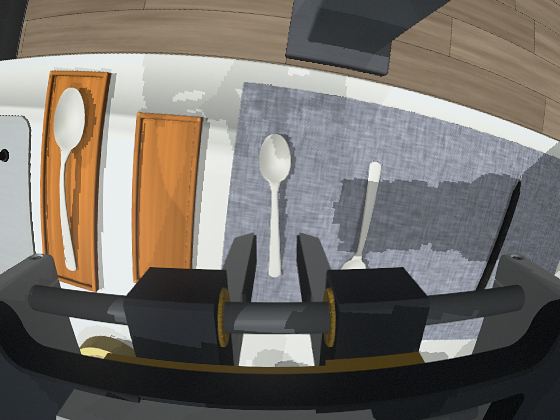

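Tablespoon 2 lies flat in the right long tray (75,180). The teaspoon sits between the fingers at (274,235), with its bowl at (275,155).

Request:
carry_out(moves=[25,0,-0.03,1,0,0,0,25,0,0,1,0,0,0,25,0,0,1,0,0,0,25,0,0,1,0,0,0,25,0,0,0.66,0,0,0])

```text
t: 19.15
ee_pos: [0.4889, -0.1629, 0.0038]
eef_rot: [[-0.989, -0.145, -0.001], [-0.145, 0.989, -0.0], [0.001, 0.0, -1.0]]
force: [0.8, 0.7, 0.0]
finger_gap: 0.25
gripper_force: 0.0
```

Request:
carry_out(moves=[25,0,0,0,0,0,0])

```text
t: 19.27
ee_pos: [0.4887, -0.1628, 0.004]
eef_rot: [[-0.989, -0.146, -0.002], [-0.146, 0.989, 0.0], [0.002, 0.0, -1.0]]
force: [-0.6, 0.3, -0.0]
finger_gap: 0.252
gripper_force: 0.0
```

Request:
carry_out(moves=[0,0,0,0,0,0,0,0,0,0,0,0,0,0,0,0,0,0,0,0,0,0,0,0,0,0,0,0,0,0,0,-0.5,0,0,0])

```text
t: 19.9
ee_pos: [0.4887, -0.1628, 0.0146]
eef_rot: [[-0.989, -0.146, -0.001], [-0.146, 0.989, 0.0], [0.001, 0.0, -1.0]]
force: [0.3, 0.5, 0.7]
finger_gap: 0.054
gripper_force: 25.0
```

Request:
carry_out(moves=[0,0,0,-1,0,0,0,0,0,0,-1,0,0,0,0,0,0,0,0,0,0.85,0,0,0,0,0,0,0])

```text
t: 20.4
ee_pos: [0.4893, -0.1628, 0.0553]
eef_rot: [[-1.0, -0.028, 0.0], [-0.028, 1.0, -0.0], [-0.0, -0.0, -1.0]]
force: [0.1, 0.3, 0.4]
finger_gap: 0.06
gripper_force: 25.0
```

Request:
carry_out(moves=[0,-0.1,-1,0,0,0,0,0,-0.1,-1,0,0,0,0,0,-0.1,-1,0,0,0,0,0,-0.1,-1,0,0,0,0,0,-0.1,-1,0,0,0,0])

```text
t: 21.02
ee_pos: [0.502, -0.2635, 0.0546]
eef_rot: [[-1.0, -0.029, -0.0], [-0.029, 1.0, 0.0], [0.0, 0.0, -1.0]]
force: [-0.0, -0.5, -0.5]
finger_gap: 0.053
gripper_force: 25.0
```

Request:
carry_out(moves=[0,0,0,0,0,0,0])

```text
t: 21.15
ee_pos: [0.5019, -0.2643, 0.0546]
eef_rot: [[-1.0, -0.027, -0.0], [-0.027, 1.0, -0.001], [0.0, -0.001, -1.0]]
force: [0.3, -0.5, 0.1]
finger_gap: 0.057
gripper_force: 25.0
```

```bash
python3 - <<'E'
from h import *
o,s,d,c=look("pics/w7.png")
print(o["t"],o["ee_pos"],np.degrees(np.arctan2(-o["eef_rot"][0][1],o["eef_rot"][1][1])),o["gripper_force"])
tray(s["frame"],d,c,.36,.47,-.31,-.22)
P=onplane(d,c,o["ee_pos"][2]+.008);print([(r,P[r,276,:2]) for r in range(90,190,10)])
E
```

```text
21.15 [ 0.50185776 -0.26434692  0.05461783] 1.5193741022437528 24.999818801879883
tray x min 0.41885033012826517
tray angle 0.7981757803946432 y at .495 -0.263215943807118
[(90, array([ 0.41211321, -0.26560049])), (100, array([ 0.41741758, -0.26546097])), (110, array([ 0.42269387, -0.26532223])), (120, array([ 0.42795223, -0.265184  ])), (130, array([ 0.43320265, -0.26504602])), (140, array([ 0.43845509, -0.26490803])), (150, array([ 0.44371948, -0.26476977])), (160, array([ 0.44900589, -0.26463096])), (170, array([ 0.45432452, -0.26449135])), (180, array([ 0.45968584, -0.26435066]))]
```

View pics/w7.png

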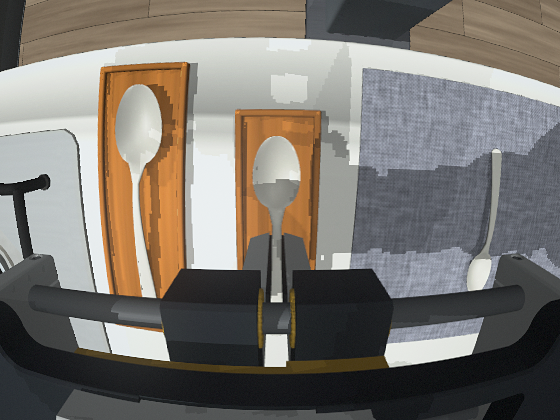

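The bowl tip (277,136) sits in the short tray (columns 236-320) and is level, so I'll lower, release and go to the last teaspoon.

Request:
carry_out(moves=[0,0,0.05,0.9,0,0,0,0,0,0,0.9,0,0,0,0,0,0,0.6,0,0,0,0,0,0,0,0,0,0,10,0,0,0,0,0,0])

```text
t: 21.82
ee_pos: [0.5018, -0.2614, 0.0062]
eef_rot: [[-1.0, -0.028, -0.001], [-0.028, 1.0, 0.0], [0.001, 0.0, -1.0]]
force: [0.6, -0.2, -0.4]
finger_gap: 0.097
gripper_force: 0.0
```

Request:
carry_out(moves=[16,0,0,0,0,0,0,17,0,0,0,0,0,0,17,0,0,-0.5,0,0,0,17,0,0,-1,0,0,0,17,0,0,-1,0,0,0])

```text
t: 22.45
ee_pos: [0.502, -0.2617, 0.0579]
eef_rot: [[-1.0, -0.028, 0.0], [-0.028, 1.0, -0.0], [-0.0, -0.0, -1.0]]
force: [0.3, 0.6, 0.2]
finger_gap: 0.172
gripper_force: 0.0
```

Request:
carry_out(moves=[25,0,0,-1,0,0,0.3,25,0,1,-1,0,0,0,25,0,1,0,0,0,0,25,0,1,0,0,0,0,25,0,1,0,0,0,0])

```text
t: 23.08
ee_pos: [0.5032, -0.181, 0.0975]
eef_rot: [[-1.0, 0.014, 0.001], [0.014, 1.0, -0.0], [-0.001, -0.0, -1.0]]
force: [0.6, 0.1, 0.1]
finger_gap: 0.252
gripper_force: 0.0
```

Request:
carry_out(moves=[25,0,1,0,0,0,0,25,0,1,0,0,0,0,25,0,1,0,0,0,0,25,0.1,1,0,0,0,0,25,0.1,1,0,0,0,0])

```text
t: 23.7
ee_pos: [0.5006, -0.081, 0.0975]
eef_rot: [[-1.0, 0.014, 0.001], [0.014, 1.0, -0.0], [-0.001, -0.0, -1.0]]
force: [0.5, -0.0, 0.4]
finger_gap: 0.248
gripper_force: 0.0
```

Request:
carry_out(moves=[25,0,0.1,0,0,0,0,25,0,0,0,0,0,0])

```text
t: 23.95
ee_pos: [0.5007, -0.08, 0.0971]
eef_rot: [[-1.0, 0.014, 0.001], [0.014, 1.0, -0.0], [-0.001, -0.0, -1.0]]
force: [-0.4, -0.6, 0.5]
finger_gap: 0.252
gripper_force: 0.0
```

```bash
python3 - <<'E'
from h import *
o,s,d,c=look("pics/w8.png")
print(o["t"],o["ee_pos"],np.degrees(np.arctan2(-o["eef_rot"][0][1],o["eef_rot"][1][1])))
spoon(s["frame"],d,c,.011,.38,.6,-.115,-.05)
E
```

```text
23.95 [ 0.50073117 -0.08001068  0.09711577] -0.7972253460227511
x range 0.4343 0.5627 n 1771
0.4393 y -0.0813 w 0.0097
0.4543 y -0.0815 w 0.0082
0.4693 y -0.0813 w 0.0075
0.4843 y -0.0816 w 0.0059
0.4993 y -0.0818 w 0.0043
0.5143 y -0.0821 w 0.0043
0.5293 y -0.0815 w 0.0217
0.5443 y -0.0804 w 0.0212
0.5593 y -0.0815 w 0.0144
```

View pics/w8.png

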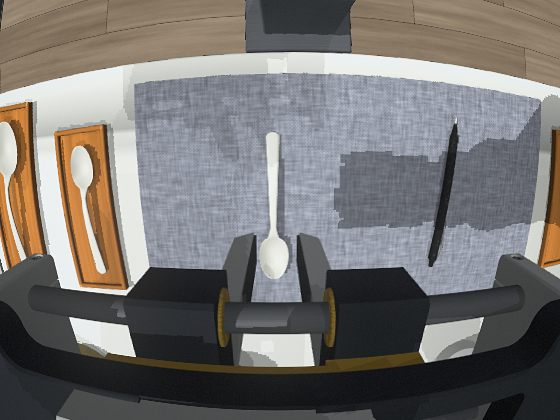

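The right short tray holds its teaspoon lying flat (85,200). The last teaspoon is under the fingers at (273,205).

Request:
carry_out(moves=[25,0.11,-0.09,1,0,0,0,25,0,0,1,0,0,0,25,0,0,1,0,0,0,25,0,0,1,0,0,0,25,0,0,0.65,0,0,0])

```text
t: 24.62
ee_pos: [0.498, -0.0821, 0.0029]
eef_rot: [[-1.0, 0.015, -0.001], [0.015, 1.0, -0.0], [0.001, -0.0, -1.0]]
force: [-0.2, -0.4, 0.6]
finger_gap: 0.251
gripper_force: 0.0
```

Request:
carry_out(moves=[25,0,0,0,0,0,0])

```text
t: 24.75
ee_pos: [0.4981, -0.082, 0.0032]
eef_rot: [[-1.0, 0.015, -0.001], [0.015, 1.0, -0.0], [0.001, -0.0, -1.0]]
force: [0.4, 0.6, 0.6]
finger_gap: 0.249
gripper_force: 0.0
```

Request:
carry_out(moves=[0,0,0,0,0,0,0,0,0,0,0,0,0,0,0,0,0,0,0,0,0,0,0,0,0,0,0,0,0,0,0,-0.5,0,0,0])

```text
t: 25.38
ee_pos: [0.4978, -0.0813, 0.0136]
eef_rot: [[-1.0, 0.014, -0.001], [0.014, 1.0, -0.0], [0.001, -0.0, -1.0]]
force: [0.2, -0.2, -0.1]
finger_gap: 0.056
gripper_force: 25.0
```

Request:
carry_out(moves=[0,0,0,-1,0,0,0,0,0,0,-1,0,0,0,0,0,0,-0.5,0,0,-0.475,0,-0.045,1,0,0,0,0,0,-0.045,1,0,0,0,0])

```text
t: 26.0
ee_pos: [0.4981, -0.0409, 0.0645]
eef_rot: [[-0.999, -0.052, 0.001], [-0.052, 0.999, 0.0], [-0.001, 0.0, -1.0]]
force: [-0.2, 0.1, 0.0]
finger_gap: 0.055
gripper_force: 25.0
```

Request:
carry_out(moves=[0,-0.045,1,0,0,0,0,0,-0.045,1,0,0,0,0,0,-0.045,1,0,0,0,0,0,-0.045,1,0,0,0,0,0,-0.045,1,0,0,0,0])

```text
t: 26.62
ee_pos: [0.4973, 0.0595, 0.0643]
eef_rot: [[-0.999, -0.052, 0.0], [-0.052, 0.999, 0.0], [-0.0, 0.0, -1.0]]
force: [-0.1, 0.2, -1.3]
finger_gap: 0.055
gripper_force: 25.0
```

Request:
carry_out(moves=[0,-0.045,1,0,0,0,0,0,-0.045,1,0,0,0,0,0,-0.045,1,0,0,0,0,0,-0.045,1,0,0,0,0,0,-0.045,1,0,0,0,0])

```text
t: 27.25
ee_pos: [0.4965, 0.1596, 0.0643]
eef_rot: [[-0.999, -0.052, 0.0], [-0.052, 0.999, 0.0], [-0.0, 0.0, -1.0]]
force: [-0.0, -0.7, -0.4]
finger_gap: 0.056
gripper_force: 25.0
```

Request:
carry_out(moves=[0,-0.045,1,0,0,0,0,0,-0.045,1,0,0,0,0,0,-0.045,1,0,0,0,0,0,-0.045,1,0,0,0,0,0,-0.045,1,0,0,0,0])

```text
t: 27.88
ee_pos: [0.4957, 0.2604, 0.0636]
eef_rot: [[-0.999, -0.052, -0.0], [-0.052, 0.999, -0.0], [0.0, -0.0, -1.0]]
force: [-0.0, -0.7, -0.3]
finger_gap: 0.055
gripper_force: 25.0
```

Request:
carry_out(moves=[0,0,0.1,0,0,0,0,0,0,0,0,0,0,0])

```text
t: 28.12
ee_pos: [0.4956, 0.2607, 0.0635]
eef_rot: [[-0.999, -0.052, -0.0], [-0.052, 0.999, -0.001], [0.0, -0.001, -1.0]]
force: [-0.7, -0.3, 0.9]
finger_gap: 0.059
gripper_force: 25.0
```

```bash
python3 - <<'E'
from h import *
o,s,d,c=look("pics/w9.png")
print(o["t"],o["ee_pos"],np.degrees(np.arctan2(-o["eef_rot"][0][1],o["eef_rot"][1][1])),o["gripper_force"])
tray(s["frame"],d,c,.36,.47,.22,.305)
P=onplane(d,c,o["ee_pos"][2]+.008);print([(r,P[r,276,:2]) for r in range(90,170,10)])
E
```

```text
28.125 [0.49562015 0.26066785 0.06350718] 2.997515457585609 24.998799925670028
tray x min 0.4119107508732132
tray angle 2.7600665460369496 y at .495 0.2619060967672135
[(90, array([0.4059675 , 0.25711494])), (100, array([0.41126695, 0.25739126])), (110, array([0.41653832, 0.25766608])), (120, array([0.42179172, 0.25793992])), (130, array([0.42703717, 0.25821331])), (140, array([0.43228458, 0.25848676])), (150, array([0.4375439 , 0.25876079])), (160, array([0.44282518, 0.25903593]))]
```

View pics/w9.png

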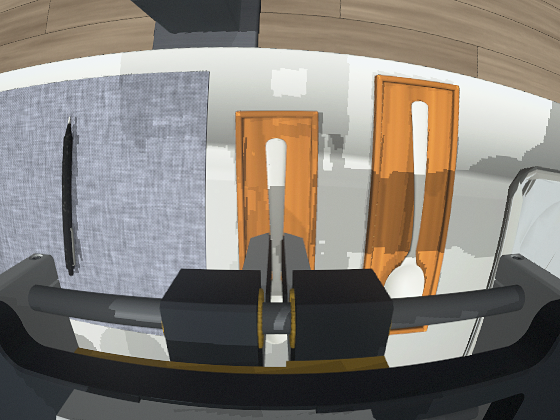

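The last teaspoon's handle end (276,139) is inside the left short tray (columns 237-317) and is level. Tablespoon 1 lies in its own tray (415,190). I'll lower, release and rise.

Request:
carry_out(moves=[0,0,0.05,1,0,0,0,0,0,0,1,0,0,0,0,0,0,0.88,0,0,0,0,0,0,0,0,0,0,10,0,0,0,0,0,0])

```text
t: 28.8
ee_pos: [0.4957, 0.2615, 0.0059]
eef_rot: [[-0.999, -0.052, -0.0], [-0.052, 0.999, -0.0], [0.0, -0.0, -1.0]]
force: [-0.3, 0.2, -0.0]
finger_gap: 0.097
gripper_force: 0.0
```

Request:
carry_out(moves=[16,0,0,0,0,0,0,17,0,0,0,0,0,0,17,0,0,-0.5,0,0,0,17,0,0,-1,0,0,0,17,0,0,-1,0,0,0])

```text
t: 29.42
ee_pos: [0.4957, 0.262, 0.0573]
eef_rot: [[-0.999, -0.052, 0.0], [-0.052, 0.999, 0.0], [-0.0, 0.0, -1.0]]
force: [-0.2, -0.5, -0.2]
finger_gap: 0.173
gripper_force: 0.0
```

Request:
carry_out(moves=[17,0,0,-1,0,0,0,17,0,0.8,-1,0,0,0,17,0,1,-1,0,0,0,17,0,1,-1,0,0,0,17,0,1,-1,0,0,0])

```text
t: 30.05
ee_pos: [0.4915, 0.3385, 0.1576]
eef_rot: [[-0.999, -0.052, 0.0], [-0.052, 0.999, 0.0], [-0.0, 0.0, -1.0]]
force: [0.2, -0.3, 0.1]
finger_gap: 0.171
gripper_force: 0.0
```

Request:
carry_out(moves=[17,0.3,1,0,0,0,0,17,0.3,1,0,0,0,0,17,0.3,1,0,0,0,0,17,0.3,1,0,0,0,0,17,0.3,1,0,0,0,0])

```text
t: 30.68
ee_pos: [0.4558, 0.4374, 0.1557]
eef_rot: [[-0.999, -0.052, -0.0], [-0.052, 0.999, -0.0], [0.0, -0.0, -1.0]]
force: [0.5, 0.2, 0.3]
finger_gap: 0.173
gripper_force: 0.0
```

Request:
carry_out(moves=[17,0.4,1,0,0,0,0,17,0.4,1,0,0,0,0,17,0.4,1,0,0,0,0,17,0.4,0,0,0,0,0,17,0,0,0,0,0,0])

```text
t: 31.3
ee_pos: [0.4208, 0.4942, 0.156]
eef_rot: [[-0.999, -0.053, -0.0], [-0.053, 0.999, -0.0], [0.0, -0.0, -1.0]]
force: [0.1, -0.1, 0.3]
finger_gap: 0.172
gripper_force: 0.0
```

```bash
python3 - <<'E'
from plant import *
import cv2
s=snapshot("top")["frame"][185:305,100:470,::-1]
cv2.imwrite("pics/top2.png",cv2.resize(s,None,fx=2.1,fy=2.1,interpolation=cv2.INTER_CUBIC))
E
```

```text
(no output)
```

View pics/top2.png

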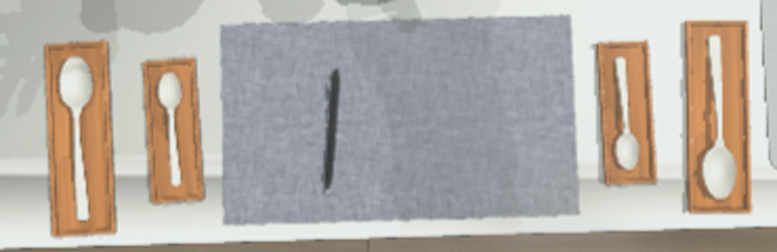

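All four spoons lie in their trays, at (78,140), (172,130), (625,115) and (717,120). The pen has not moved from (332,130), and the arm is clear.

```bash
python3 -c "
from plant import *
print(finish_job())"
```

```text
the job is handed in; nothing more can be done
None
```

All four spoons are in trays of their own, right way up and flat; the pen was left where it was, the arm stayed clear of the salt shaker, and the job was handed in at about 31 s.

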